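# Hand the sample jars to their instruments

### The arm

A 7-joint arm with a two-finger parallel gripper is mounted at the origin on the work surface. World frame = base frame: x ahead of the robot, y to its left, z up, the work surface at z = 0. Lengths are in m, angles in rad, forces in N, time in s.
With the tool pointing down it reaches from about 0.375 to 0.925 m from the base axis. Payload 3.1 kg.
Tool frame: the origin (TCP) lies on the centre line of the jaws, within the pads' length; the fingertips stand r.tcp_to_tips ahead of it and the grasp point (between the pads) lies 8 mm behind it (r.tcp_to_tips is the distance from the TCP to the fingertips, in m); z points along the fingers, y is the line along which they close (so a half turn about z gives the same grasp; the last joint's range is limited). The gripper opens to 85 mm and grips with 20 to 120 N. Pads are 22 mm wide; open, the fingers measure 114 mm over their backs; the gripper's body (76 mm by 85 mm) begins 54 mm behind the grasp point. The pads swing forward as they close: fully open they stand 13 mm farther back than shut.
Start: joints at [1.039, 0.383, 0.044, 1.598, -0.018, 1.161, -0.05], TCP at [0.273, -0.59, 0.242] pointing down, gripper open.
Joint ranges: [-2.61, 2.61], [-0.41, 2.15], [-1.48, 1.57], [0, 2.5], [-1.57, 4.71], [0.05, 1.97], [-2.85, 2.85]. Speed limits (rad/s): [2.79, 2.79, 3.14, 3.14, 3.14, 3.14, 3.14].

### API

Orientations are given as a unit quaternion [w, x, y, z].
In Python, from workcell import r, cams gives the robot as it stands.
- The arm moves only by the tool move_arm, never from a script. Its argument "plan" is one flat list of numbers, 7 for each row, row after row: the gripper's target within -1 to 1 (fully open at 1, half-way at 0, shut at -1), then the shift along the tool's x, y, z in cm, then the turn, a rotation vector about the tool's x, y, z in degrees. A call has 1 to 20 rows; each row shifts and turns the commanded pose from where the row before left it, along the tool's axes as they then stand; what a row does not reach is not made up. A row lasts 1/8 s, in which the tool goes at most 62.5 mm and 10.7 degrees, less where a joint would pass 70% of its speed; a pose out of reach is approached as far as the arm can. A call is refused whole if a number of a shift passes 6.25 or a number of a turn 10.7, either way. A call with a gripper value outside its range is refused whole. The fingers move at their own pace and stop on an object; "squeeze" is the grip in N (left out, the last holds). Time passes only in rows, so rows that do not move let the fingers close. It gives the time, the measured TCP pose, the force, the opening and the grip force at its end, in the units of the state.
- r.get_obs(): the state, without advancing time (a new reading comes with each control period).
- cams.capture(name): name is "side" or "top" or "wrist"; returns a dict with "pixels" (384x512x3 uint8, red, green, blue), "fx", "fy", "cx", "cy" (pixels), "k1" (the pictures are not rectified: a ray, as slopes to the right and down, at radius r is drawn at 1 + k1 r^2 times it, then the intrinsics apply), "pose" (4x4, takes a point from camera to world coordinates). Camera axes: x right, y up, looking along -z (the intrinsics and any distortion apply to the point x, -y, -z); pixel columns grow to the right and rows downward; lengths in m; the calibration is good to about 2 mm. A picture is of the moment at which its call begins. There is no depth.
- r.sign_off(): hands the job in; it is judged then, once.
Trained networks look in the newest picture that a camera, given by its name, has taken for a name from the list of things; names that differ only in an ending like _2 or _b are one class to them, and where a whole thing is asked for, a point or a joint stands for the part that bears it (a point fixed in the world has none). Each returns a list of dicts, best first, with "conf" (0 to 1); they miss things now and then, are a little off and sometimes report something else, mostly with a low value. They report only what shows in the picture. A call takes as long as a camera call. They do not tell look-alikes from the thing itself.
- cams.find_in(camera, thing): "point" ([column, row] as shares, 0 to 1, of the picture: columns of its width, rows of its height, amid what is visible of it).
The state is a dict: "t": time; "joints": joint angles; "qd": joint speeds; "joint_efforts": joint torques, N m; "eef_pos": TCP position; "tcp_rot": TCP orientation; "ft_force": force on the tool from outside, world axes, zero at the start; "torque": the same for the moment, N m; "finger_gap": finger opening in m; "grasp_force": force on a finger pad.
Only numpy, scipy, OpenCV 4.12 (cv2) and the standard library are available. Lean on these libraries where they do the work, as an engineer would, in place of code of your own. Each camera call takes 0.05 s, during which the arm holds its last target. There are 200 camera calls.

### The job

Four tall sample jars stand on the bench: set the one with the blue cap into the ring of the cold block first, before you move any of the others, as it must not warm up. Then, in any order, set the tall yellow-capped jar on the balance's round pan, the tall green-capped jar on the stirrer's white plate and the tall red-capped jar on the black pad of the red mixer, each upright in the middle and set down rather than dropped. Leave the two squat jars where they are, and let go of everything at the end.

Things in the scene. Friction and masses are not known exactly. Their poses are not given: they have to be found in the camera images.
- jar_blue: Tall upright white sample jar, round, 40 mm in diameter, 80 mm high, with a blue screw cap (38 mm in diameter, the top 20 mm); 80 to 155 g. Loose. Origin at the centre of its underside, z up through the cap; straight white sides from 0 to 56 mm, to be gripped from above.
- jar_yellow: Tall upright white sample jar, round, 40 mm in diameter, 80 mm high, with a yellow screw cap (38 mm in diameter, the top 20 mm); 80 to 155 g. Loose. Origin at the centre of its underside, z up through the cap; straight white sides from 0 to 56 mm, to be gripped from above.
- jar_green: Tall upright white sample jar, round, 40 mm in diameter, 80 mm high, with a green screw cap (38 mm in diameter, the top 20 mm); 80 to 155 g. Loose. Origin at the centre of its underside, z up through the cap; straight white sides from 0 to 56 mm, to be gripped from above.
- jar_red: Tall upright white sample jar, round, 40 mm in diameter, 80 mm high, with a red screw cap (38 mm in diameter, the top 20 mm); 80 to 155 g. Loose. Origin at the centre of its underside, z up through the cap; straight white sides from 0 to 56 mm, to be gripped from above.
- squat_red: Squat white jar with a wide flat red cap, 62 mm in diameter and only 30 mm high. Loose, stands among the tall jars and is not part of the job. Origin at the centre of its underside, z up.
- squat_blue: Squat white jar with a wide flat blue cap, 62 mm in diameter and only 30 mm high. Loose, stands among the tall jars and is not part of the job. Origin at the centre of its underside, z up.
- cold_block: Bare aluminium block on a black base with a light-blue ring on its top: the cold block, 120 x 120 mm. The jar stands inside the ring on the flat aluminium top, 35 mm above the bench. The ring is 70 mm across inside, 80 mm outside, and rises 8 mm above that floor. Fixed for the run. Origin on the bench straight below the centre of the place for the jar, z up; a lower control panel 26 mm high stretches along its +x side to 105 mm from the origin.
- balance: Off-white balance, 125 x 125 mm, with a round bright steel pan 92 mm in diameter, whose flat top is 50 mm above the bench. The pan does not move. Fixed for the run. Origin on the bench straight below the centre of the place for the jar, z up; a lower control panel 36 mm high stretches along its +x side to 105 mm from the origin.
- stirrer: Slate-blue magnetic stirrer, 120 x 120 mm, with a square white ceramic plate of 102 mm, whose flat top is 55 mm above the bench; switched off. Two black knobs rise 10 mm from its panel. Fixed for the run. Origin on the bench straight below the centre of the place for the jar, z up; a lower control panel 36 mm high stretches along its +x side to 105 mm from the origin.
- mixer: Red mixer, 120 x 120 mm, with a round black rubber pad 90 mm in diameter, whose flat top is 60 mm above the bench; switched off. Two black knobs rise 10 mm from its off-white panel. Fixed for the run. Origin on the bench straight below the centre of the place for the jar, z up; a lower control panel 38 mm high stretches along its +x side to 105 mm from the origin.
Not all that is in view belongs to the job. Leave any orange, purple or turquoise look-alike of the jar_yellow alone.

How it is judged:
By the outcome, as a careful person would: the job done as asked, in the order asked, and still so for the second after the job is handed in, with the robot touching nothing.
It also fails if it takes over 120 s, if anything falls off the work surface, if the arm or the gripper's body presses on something with over 40 N, if the wrist force passes 120 N, or if a joint passes its speed limit or range.

## Working session

There is one attempt and no reset: what is moved stays moved. The work goes in short steps, Python scripts to look and compute and a tool call to move; the robot and the scene stay as the last step left them, time stands still between calls to the robot, and variables do not carry over. Pictures are saved under pics/ and viewed, at most 14 in all, crops included, and the job is handed in when it is done.

Besides the shell and the picture viewer there is one more tool, called in YAML: its name, and indented under it one key for each argument. move_arm: Moves the arm, as the interface text tells. Its arguments: {"type":"object","properties":{"plan":{"type":"array","items":{"type":"number"}},"squeeze":{"type":"number"}},"required":["plan"]}

```bash
mkdir -p pics; ls; cat > h.py <<'E'
import numpy as np, cv2
from workcell import r, cams
def ray(c,px):
    K=np.array([[c["fx"],0,c["cx"]],[0,c["fy"],c["cy"]],[0,0,1.]])
    u=cv2.undistortPoints(np.array([[px]],float),K,np.array([c["k1"],0,0,0.]))[0,0]
    T=np.array(c["pose"]); return T[:3,3],T[:3,:3]@np.array([u[0],-u[1],-1.])
def at_z(c,px,z):
    o,d=ray(c,px); return o+d*(z-o[2])/d[2]
def proj(c,p):
    T=np.array(c["pose"]); q=T[:3,:3].T@(np.array(p)-T[:3,3]); s=np.array([q[0],-q[1]])/-q[2]
    s=s*(1+c["k1"]*(s@s)); return np.array([c["fx"]*s[0]+c["cx"],c["fy"]*s[1]+c["cy"]])
def save(c,n): cv2.imwrite("pics/"+n+".png",c["pixels"][...,::-1])
E
python3 - <<'E'
from h import *
np.set_printoptions(precision=3,suppress=True)
o=r.get_obs(); print(o["eef_pos"],o["tcp_rot"],o["t"],o["finger_gap"],r.tcp_to_tips)
H=dict(jar_blue=.08,jar_yellow=.08,jar_green=.08,jar_red=.08,squat_red=.03,squat_blue=.03,cold_block=.035,balance=.05,stirrer=.055,mixer=.06)
for n in ("top","side"):
    c=cams.capture(n); save(c,n+"0"); print(n,c["pose"],c["fx"],c["k1"])
    for t,h in H.items():
        for f in cams.find_in(n,t)[:4]:
            px=np.array(f["point"])*[512,384]; print(t,round(f["conf"],2),px,at_z(c,px,h)[:2])
E
```

```text
pics
[ 0.273 -0.589  0.241] [-0.001  0.977  0.215 -0.   ] 0.0 0.0854030832596579 0.011
top [[-0.001  0.997 -0.076  0.358]
 [-1.    -0.002 -0.012 -0.012]
 [-0.012  0.076  0.997  1.319]
 [ 0.     0.     0.     1.   ]] 411.1168832339695 -0.011149546444826311
jar_blue 0.75 [327.782 204.595] [ 0.415 -0.208]
jar_yellow 0.71 [356.506 225.485] [ 0.352 -0.293]
jar_yellow 0.57 [382.822 224.218] [ 0.355 -0.371]
jar_yellow 0.54 [397.21  247.795] [ 0.285 -0.413]
jar_yellow 0.46 [331.878 238.886] [ 0.312 -0.218]
jar_green 0.66 [233.114 193.498] [0.449 0.078]
jar_red 0.55 [195.584 207.782] [0.406 0.191]
squat_blue 0.6 [278.477 188.89 ] [ 0.467 -0.061]
cold_block 0.87 [139.52  166.387] [0.539 0.378]
balance 0.79 [387.686 173.683] [ 0.511 -0.399]
stirrer 0.57 [212.992 133.094] [0.64  0.143]
mixer 0.94 [299.981 133.901] [ 0.635 -0.128]
side [[-0.696  0.492 -0.522 -0.151]
 [-0.718 -0.471  0.514  0.585]
 [ 0.007  0.732  0.681  0.821]
 [ 0.     0.     0.     1.   ]] 432.63639009705867 0.021931900339957146
jar_blue 0.55 [318.925 167.117] [ 0.376 -0.168]
jar_yellow 0.94 [352.512 183.514] [ 0.273 -0.179]
jar_yellow 0.88 [379.085 173.107] [ 0.249 -0.264]
jar_yellow 0.76 [353.024 158.4  ] [ 0.335 -0.265]
jar_yellow 0.62 [367.821 148.608] [ 0.333 -0.332]
jar_green 0.74 [236.186 208.013] [0.414 0.098]
jar_red 0.48 [184.678 290.112] [0.312 0.331]
squat_red 0.8 [186.522 290.112] [0.34  0.311]
squat_blue 0.91 [265.421 190.387] [ 0.448 -0.038]
cold_block 0.87 [111.309 261.888] [0.516 0.389]
balance 0.78 [334.08  133.594] [ 0.47  -0.358]
balance 0.51 [355.482 156.288] [ 0.356 -0.313]
stirrer 0.77 [169.114 184.704] [0.621 0.151]
stirrer 0.55 [240.282 205.286] [0.433 0.067]
mixer 0.88 [245.402 143.309] [ 0.611 -0.117]
```

```bash
python3 - <<'E'
import cv2
a=cv2.imread("pics/top0.png")[100:290,100:440]; cv2.imwrite("pics/top0z.png",cv2.resize(a,None,fx=2.35,fy=2.35,interpolation=cv2.INTER_CUBIC))
a=cv2.imread("pics/side0.png")[90:350,60:420]; cv2.imwrite("pics/side0z.png",cv2.resize(a,None,fx=2.2,fy=2.2,interpolation=cv2.INTER_CUBIC))
E
```

```text
(no output)
```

View pics/top0z.png

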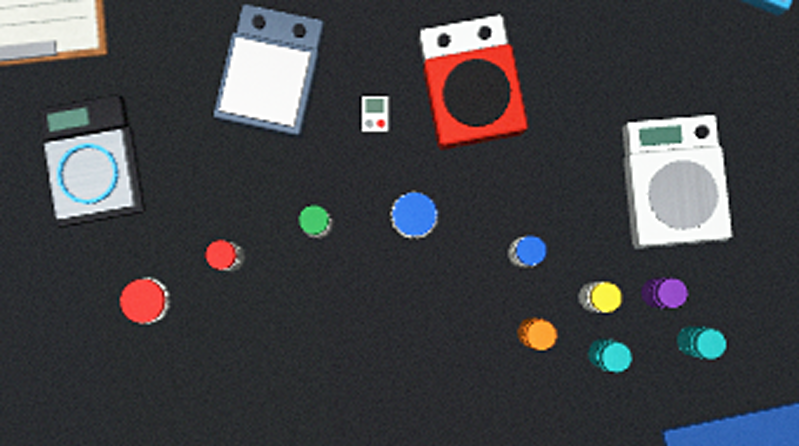

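View pics/side0z.png

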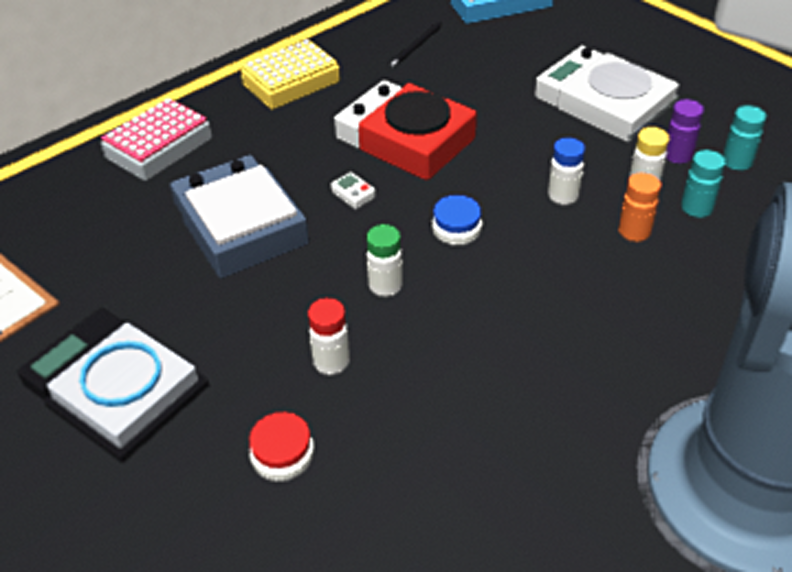

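The jar candidates, in full-frame top-picture pixels:
- **Blue:** the tall jar at (325,206) is the target. The squat blue at (276,191) is not.
- **Yellow:** the jar at (357,226) is the target. The look-alikes are orange (329,242), teal (361,251), teal (401,246) and purple (386,224).
- **Red:** the tall jar at (194,208) is the target. The squat red at (161,228) is not.
- **Green:** there is only one, at (234,194).

Next I'll refine the positions by colour and check blue in a close crop.

```bash
cat > m.py <<'E'
from h import *
np.set_printoptions(precision=3,suppress=True)
def blob(img,lo,hi,seed,rad=40):
    hsv=cv2.cvtColor(np.ascontiguousarray(img),cv2.COLOR_RGB2HSV); m=cv2.inRange(hsv,np.array(lo),np.array(hi))
    n,l,s,ce=cv2.connectedComponentsWithStats(m)
    k=[i for i in range(1,n) if s[i,4]>25 and np.linalg.norm(ce[i]-seed)<rad]
    if not k: return None
    i=min(k,key=lambda i:np.linalg.norm(ce[i]-seed)); 
    return ce[i],s[i,4],(l==i).astype(np.uint8)
E
python3 - <<'E'
from m import *
c=cams.capture("top"); im=c["pixels"]
J=dict(blue=((100,120,90),(125,255,255),(325,206),.08),yellow=((22,120,90),(35,255,255),(357,226),.08),green=((50,90,70),(80,255,255),(234,194),.08),
red=((0,140,90),(6,255,255),(194,208),.08),orange=((8,140,90),(18,255,255),(329,242),.08),teal1=((82,120,90),(95,255,255),(361,251),.08),purple=((130,80,60),(155,255,255),(386,224),.08),
sqb=((100,120,90),(125,255,255),(276,191),.03),sqr=((0,140,90),(6,255,255),(161,228),.03),
plate=((0,0,200),(180,40,255),(212,135),.055),pad=((0,0,0),(180,120,60),(303,139),.06))
for n,(lo,hi,s,z) in J.items():
    b=blob(im,lo,hi,s)
    if b is None: print(n,None);continue
    cnt=max(cv2.findContours(b[2],0,2)[0],key=cv2.contourArea)
    (x,y),wh,a=cv2.minAreaRect(cnt); P=at_z(c,b[0],z); Q=at_z(c,(x,y),z)
    print(n,b[0],b[1],P[:2],"rect",Q[:2],wh,a)
hsv=cv2.cvtColor(np.ascontiguousarray(im),cv2.COLOR_RGB2HSV)
m=cv2.inRange(hsv,np.array((88,80,120)),np.array((110,255,255)));m[:, :110]=0;m[:,170:]=0
p=cv2.findNonZero(m); (x,y),rr=cv2.minEnclosingCircle(p); e=cv2.fitEllipse(cv2.convexHull(p)); print("ring",e,at_z(c,e[0],.043))
# pan: greyish within off-white
g=im[...,0].astype(int); m=((hsv[...,2]<210)&(hsv[...,2]>120)&(hsv[...,1]<40)).astype(np.uint8); m[:,:368]=0;m[:,410:]=0;m[:165]=0;m[205:]=0
m=cv2.morphologyEx(m,cv2.MORPH_OPEN,np.ones((5,5))); n,l,s,ce=cv2.connectedComponentsWithStats(m); print("pan",[(s[i,4],s[i,:4],ce[i],at_z(c,ce[i],.05)[:2]) for i in range(1,n)])
a=im[190:230,300:350,::-1]; cv2.imwrite("pics/crop_blue.png",cv2.resize(a,None,fx=8,fy=8))
E
```

```text
blue [325.805 205.977] 128 [ 0.41  -0.202] rect [ 0.41  -0.202] (12.0, 12.0) 90.0
yellow [357.569 226.139] 137 [ 0.35  -0.296] rect [ 0.349 -0.296] (12.727920532226562, 12.020814895629883) 45.0
green [233.062 193.055] 128 [0.45  0.078] rect [0.45  0.078] (12.0, 12.0) 90.0
red [193.439 207.962] 132 [0.405 0.198] rect [0.405 0.198] (12.020814895629883, 12.020814895629883) 45.0
orange [328.363 241.626] 179 [ 0.304 -0.208] rect [ 0.304 -0.207] (13.0, 16.0) 90.0
teal1 [360.975 251.166] 157 [ 0.275 -0.305] rect [ 0.275 -0.303] (14.758047103881836, 13.416407585144043) 26.56505012512207
purple [382.491 224.187] 214 [ 0.355 -0.37 ] rect [ 0.355 -0.37 ] (13.0, 19.0) 90.0
sqb [275.978 190.517] 267 [ 0.462 -0.053] rect [ 0.462 -0.053] (17.0, 18.0) 90.0
sqr [160.083 227.469] 277 [0.346 0.31 ] rect [0.346 0.311] (17.0, 18.0) 90.0
plate [212.086 134.2  ] 1026 [0.636 0.146] rect [0.637 0.146] (32.105709075927734, 31.997243881225586) 12.52880859375
pad [302.525 138.892] 611 [ 0.619 -0.135] rect [ 0.619 -0.135] (26.832813262939453, 27.280029296875) 26.56505012512207
ring ((136.7064208984375, 173.44927978515625), (25.38748550415039, 26.069297790527344), 77.45797729492188) [0.515 0.384 0.043]
pan [(np.int32(667), array([376, 169,  29,  28], dtype=int32), array([390.154, 182.465]), array([ 0.484, -0.406]))]
```

View pics/crop_blue.png

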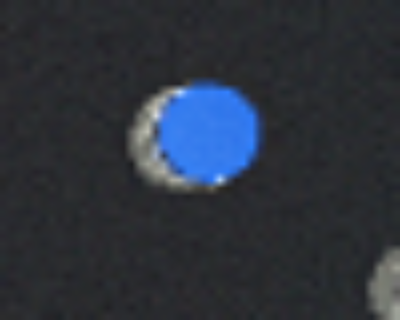

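The crop shows one round blue cap, with the white body of the tall jar leaning out below it, centred at about (326,206). That is jar_blue. The tool yaw of 24.8° gives clear finger paths at every jar, so I'll keep it constant.

move_arm:
  plan: [0.4,2.4,-2.45,0.7,0,0,0,0.4,2.4,-2.45,0.7,0,0,0,0.4,2.4,-2.45,0.7,0,0,0,0.4,2.4,-2.45,0.7,0,0,0,0.4,2.4,-2.45,0.7,0,0,0,0.4,2.4,-2.45,0.7,0,0,0,0.4,2.4,-2.45,0.7,0,0,0,0.4,2.4,-2.45,0.7,0,0,0,0.4,2.4,-2.45,0.7,0,0,0,0.4,2.4,-2.45,0.7,0,0,0,0.4,2.4,-2.45,0.7,0,0,0,0.4,2.3,-2.4,0.7,0,0,0,0.4,0,0,0,0,0,0,0.4,0,0,0,0,0,0]
  squeeze: 40

```text
t: 2.9
eef_pos: [0.4102, -0.2036, 0.1585]
tcp_rot: [0.0, 0.977, 0.215, 0.0]
ft_force: [0.4, -0.0, 0.4]
finger_gap: 0.0597
grasp_force: 0.0
```

```bash
cat > d.py <<'E'
from m import *
from scipy.spatial.transform import Rotation as R
def go(x,y,z):
    o=r.get_obs(); w=o["tcp_rot"]; M=R.from_quat([w[1],w[2],w[3],w[0]]).as_matrix()
    print("t",round(o["t"],2),"pos",o["eef_pos"],"xt",M[:2,0],"tilt",M[2,2],"gap",round(o["finger_gap"],4),"j7",o["joints"][6],"shift cm",100*M.T@(np.array([x,y,z])-o["eef_pos"]))
E
python3 - <<'E'
from d import *
go(.41,-.202,.032)
c=cams.capture("wrist"); save(c,"w1"); p=proj(c,[.41,-.202,.08]); print(p)
b=blob(c["pixels"],(100,120,90),(125,255,255),p,150)
if b: print(b[0],b[1],at_z(c,b[0],.075))
E
```

```text
t 2.9 pos [ 0.41  -0.204  0.159] xt [0.907 0.42 ] tilt -0.9999997126822028 gap 0.0597 j7 -0.8013257753739579 shift cm [ 0.046 -0.163 12.654]
[251.366 204.055]
[249.899 201.93 ] 1782 [ 0.409 -0.201  0.075]
```

View pics/w1.png

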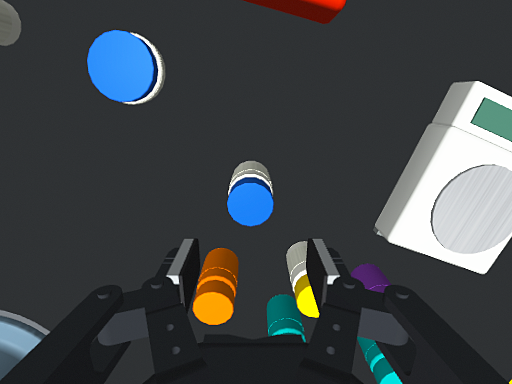

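The wrist picture shows the blue tall jar centred at (250,202), clear of everything, with the squat blue at (122,66). Next I'll go down, grip and lift.

move_arm:
  plan: [0.4,0,-0.2,2,0,0,0,0.4,0,0,2,0,0,0,0.4,0,0,2,0,0,0,0.4,0,0,2,0,0,0,0.4,0,0,2,0,0,0,0.4,0,0,1.5,0,0,0,0.4,0,0,1,0,0,0,0.4,0,0,0,0,0,0,-1,0,0,0,0,0,0,-1,0,0,0,0,0,0,-1,0,0,0,0,0,0,-1,0,0,0,0,0,0,-1,0,0,0,0,0,0,-1,0,0,0,0,0,0]
  squeeze: 40

```text
t: 4.7
eef_pos: [0.4103, -0.2014, 0.034]
tcp_rot: [0.0, 0.977, 0.215, 0.001]
ft_force: [1.1, -0.5, 5.7]
finger_gap: 0.0388
grasp_force: 40.9
```

move_arm:
  plan: [-1,0,0,-1,0,0,0,-1,0,0,-2,0,0,0,-1,0,0,-2.5,0,0,0,-1,0,0,-2.5,0,0,0,-1,0,0,-2.5,0,0,0,-1,0,0,-2.5,0,0,0,-1,0,0,-1,0,0,0,-1,0,0,0,0,0,0]

```text
t: 5.7
eef_pos: [0.4094, -0.201, 0.1735]
tcp_rot: [0.0, 0.977, 0.215, 0.0]
ft_force: [-0.2, 0.4, -1.3]
finger_gap: 0.0387
grasp_force: 40.3
```

move_arm:
  plan: [-1,1,-1.4,0,0,0,0,-1,2,-2.85,0,0,0,0,-1,2,-2.85,0,0,0,0,-1,2,-2.85,0,0,0,0,-1,2,-2.85,0,0,0,0,-1,2,-2.85,0,0,0,0,-1,2,-2.85,0,0,0,0,-1,2,-2.85,0,0,0,0,-1,2,-2.85,0,0,0,0,-1,2,-2.85,0,0,0,0,-1,2,-2.85,0,0,0,0,-1,2,-2.85,0,0,0,0,-1,2,-2.85,0,0,0,0,-1,2,-2.85,0,0,0,0,-1,2,-2.85,0,0,0,0,-1,2,-2.85,0,0,0,0,-1,2,-2.85,0,0,0,0,-1,1.1,-1.6,0,0,0,0,-1,0,0,0,0,0,0,-1,0,0,0,0,0,0]

```text
t: 8.2
eef_pos: [0.5144, 0.3815, 0.1725]
tcp_rot: [0.001, 0.977, 0.215, -0.001]
ft_force: [-0.0, 0.1, -0.6]
finger_gap: 0.0387
grasp_force: 40.4
```

```bash
cat > ring.py <<'E'
from d import *
E
python3 - <<'E'
from d import *
go(.515,.384,.069)
c=cams.capture("wrist"); save(c,"w2"); print(proj(c,[.515,.384,.043]), proj(c,[.55,.384,.043]))
for n in ("cold_block","jar_blue"): print([(f["conf"],np.array(f["point"])*[512,384]) for f in cams.find_in("wrist",n)[:2]])
h=cv2.cvtColor(np.ascontiguousarray(c["pixels"]),cv2.COLOR_RGB2HSV)
m=cv2.inRange(h,np.array((88,60,120)),np.array((106,255,255))); p=cv2.findNonZero(m); print(len(p)); e=cv2.fitEllipse(cv2.convexHull(p)); print(e,at_z(c,e[0],.043))
E
```

```text
t 8.2 pos [0.514 0.382 0.173] xt [0.908 0.419] tilt -0.9999966715588101 gap 0.0387 j7 -2.0600947965470526 shift cm [ 0.178 -0.219 10.354]
[250.915 184.129] [266.541 151.544]
[]
[(0.6, array([250.317, 279.091]))]
6870
((404.07757568359375, 237.29974365234375), (283.9493408203125, 460.9116516113281), 86.34898376464844) [0.529 0.214 0.043]
```

View pics/w2.png

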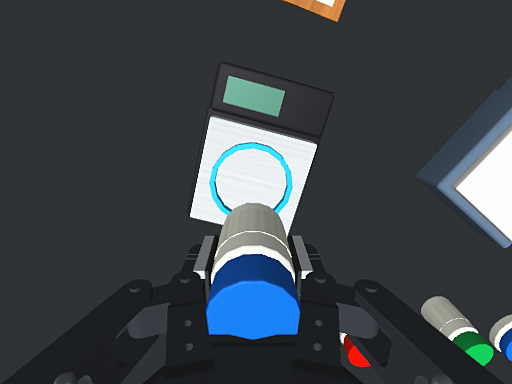

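The ring spans columns 210–293 with its centre near (251,183), and my estimate projects to (251,184), so the position is right. The jar hangs straight. Next I'll lower it.

move_arm:
  plan: [-1,0.1,-0.2,2,0,0,0,-1,0,0,2,0,0,0,-1,0,0,2,0,0,0,-1,0,0,2,0,0,0,-1,0,0,1.2,0,0,0,-1,0,0,0.6,0,0,0,-1,0,0,0.2,0,0,0,-1,0,0,0,0,0,0,-1,0,0,0,0,0,0]

```text
t: 9.48
eef_pos: [0.5151, 0.386, 0.0741]
tcp_rot: [-0.0, 0.977, 0.215, 0.001]
ft_force: [0.1, -0.0, -0.2]
finger_gap: 0.0387
grasp_force: 40.4
```

move_arm:
  plan: [-1,0,0.2,0.2,0,0,0,-1,0,0,0.15,0,0,0,-1,0,0,0,0,0,0,-1,0,0,0,0,0,0]

```text
t: 9.98
eef_pos: [0.5154, 0.3837, 0.0698]
tcp_rot: [-0.0, 0.977, 0.215, -0.0]
ft_force: [-0.5, -0.0, -1.4]
finger_gap: 0.0391
grasp_force: 40.4
```

move_arm:
  plan: [-1,0,0,0.1,0,0,0,-1,0,0,0,0,0,0,-1,0,0,0,0,0,0]

```text
t: 10.35
eef_pos: [0.5155, 0.3839, 0.0692]
tcp_rot: [-0.0, 0.977, 0.215, 0.0]
ft_force: [-1.5, -0.4, 1.9]
finger_gap: 0.0386
grasp_force: 40.6
```

Contact at the expected height. Now I'll open and rise.

move_arm:
  plan: [-0.02,0,0,0,0,0,0,0.1,0,0,0,0,0,0,0.4,0,0,0,0,0,0,0.4,0,0,0,0,0,0,0.4,0,0,-1,0,0,0,0.4,0,0,-2,0,0,0,0.4,0,0,-2.5,0,0,0,0.4,0,0,-2.5,0,0,0,0.4,0,0,-2,0,0,0,0.4,0,0,0,0,0,0,0.4,0,0,0,0,0,0]

```text
t: 11.72
eef_pos: [0.5151, 0.3832, 0.1683]
tcp_rot: [0.0, 0.977, 0.215, -0.0]
ft_force: [-0.1, 0.4, -0.6]
finger_gap: 0.0601
grasp_force: 0.0
```

```bash
cat > cap.py <<'E'
from d import *
def cap(c,lo,hi,x,y,z=.08):
    b=blob(c["pixels"],lo,hi,proj(c,[x,y,z]),60); print("cap",None if b is None else (b[0],b[1],at_z(c,b[0],z)))
E
python3 - <<'E'
from cap import *
c=cams.capture("top"); cap(c,(100,120,90),(125,255,255),.515,.384,.115); go(.405,.198,.034); save(c,"t2")
E
```

```text
cap (array([130.897, 169.987]), np.int32(78), array([0.517, 0.379, 0.115]))
t 11.78 pos [0.515 0.383 0.168] xt [0.907 0.42 ] tilt -0.9999974778063074 gap 0.0601 j7 -2.0626906623329817 shift cm [-17.71   12.161  13.409]
```

move_arm:
  plan: [0.4,-1,0.7,0,0,0,0,0.4,-2,1.4,0,0,0,0,0.4,-2,1.4,0,0,0,0,0.4,-2,1.4,0,0,0,0,0.4,-2,1.4,0,0,0,0,0.4,-2,1.4,0,0,0,0,0.4,-2,1.4,0,0,0,0,0.4,-2,1.4,0,0,0,0,0.4,-2,1.2,0,0,0,0,0.4,-0.7,0.45,0,0,0,0,0.4,0,0,0,0,0,0,0.4,0,0,0,0,0,0]

```text
t: 13.28
eef_pos: [0.4064, 0.2, 0.169]
tcp_rot: [-0.0, 0.976, 0.216, 0.0]
ft_force: [-0.3, 0.0, 0.1]
finger_gap: 0.0595
grasp_force: 0.0
```

```bash
python3 - <<'E'
from cap import *
go(.405,.198,.034); c=cams.capture("wrist"); save(c,"w3"); cap(c,(0,140,90),(6,255,255),.405,.198)
t=cams.capture("top"); cap(t,(100,120,90),(125,255,255),.515,.384,.115); cv2.imwrite("pics/t3.png",cv2.resize(t["pixels"][140:220,90:210,::-1],None,fx=5,fy=5))
E
```

```text
t 13.28 pos [0.406 0.2   0.169] xt [0.907 0.421] tilt -0.9999992679070262 gap 0.0595 j7 -1.7684474566857362 shift cm [-0.221  0.128 13.499]
cap (array([253.992, 200.445]), np.int32(1621), array([0.406, 0.199, 0.08 ]))
cap (array([129.646, 170.308]), np.int32(130), array([0.516, 0.383, 0.115]))
```

View pics/t3.png

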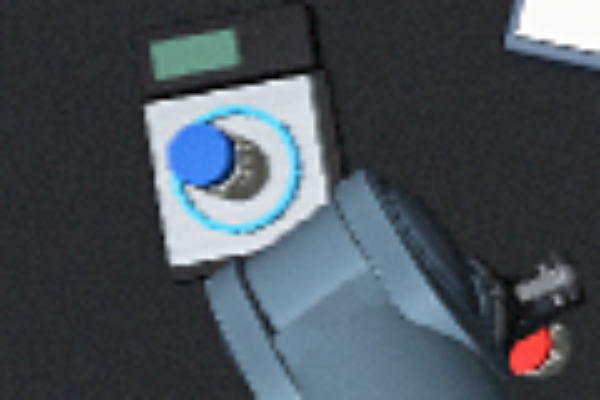

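The blue jar stands upright inside the ring, with its base in the middle at about (237,165) in the crop. The red jar is next.

move_arm:
  plan: [0.4,-0.1,0.1,2,0,0,0,0.4,0,0,2,0,0,0,0.4,0,0,2,0,0,0,0.4,0,0,2,0,0,0,0.4,0,0,2,0,0,0,0.4,0,0,2,0,0,0,0.4,0,0,1.5,0,0,0,0.4,0,0,0,0,0,0,-1,0,0,0,0,0,0,-1,0,0,0,0,0,0,-1,0,0,0,0,0,0,-1,0,0,0,0,0,0,-1,0,0,0,0,0,0,-1,0,0,0,0,0,0]
  squeeze: 40

```text
t: 15.12
eef_pos: [0.4062, 0.1983, 0.0345]
tcp_rot: [-0.0, 0.977, 0.215, 0.001]
ft_force: [-0.7, 0.2, 7.2]
finger_gap: 0.0389
grasp_force: 40.8
```

move_arm:
  plan: [-1,0,0,-1,0,0,0,-1,0,0,-2,0,0,0,-1,0,0,-2.5,0,0,0,-1,0,0,-2.5,0,0,0,-1,0,0,-2.5,0,0,0,-1,0,0,-2.5,0,0,0,-1,0,0,-2,0,0,0,-1,0,0,0,0,0,0,-1,0,0,0,0,0,0]

```text
t: 16.25
eef_pos: [0.4045, 0.197, 0.1828]
tcp_rot: [0.0, 0.977, 0.215, -0.001]
ft_force: [0.3, -1.2, -1.1]
finger_gap: 0.039
grasp_force: 40.5
```

```bash
python3 - <<'E'
from cap import *
go(.619,-.135,.094)
E
```

```text
t 16.25 pos [0.405 0.197 0.183] xt [0.907 0.42 ] tilt -0.9999979025641728 gap 0.039 j7 -1.7502058364020212 shift cm [ 5.529 39.139  8.881]
```

move_arm:
  plan: [-1,0.2,1.4,0,0,0,0,-1,0.4,2.8,0,0,0,0,-1,0.4,2.8,0,0,0,0,-1,0.4,2.8,0,0,0,0,-1,0.4,2.8,0,0,0,0,-1,0.4,2.8,0,0,0,0,-1,0.4,2.8,0,0,0,0,-1,0.4,2.8,0,0,0,0,-1,0.4,2.8,0,0,0,0,-1,0.4,2.8,0,0,0,0,-1,0.4,2.8,0,0,0,0,-1,0.4,2.8,0,0,0,0,-1,0.4,2.8,0,0,0,0,-1,0.4,2.8,0,0,0,0,-1,0.2,1.3,0,0,0,0,-1,0,0,0,0,0,0,-1,0,0,0,0,0,0]

```text
t: 18.38
eef_pos: [0.6199, -0.1319, 0.1833]
tcp_rot: [-0.001, 0.976, 0.216, -0.001]
ft_force: [0.4, 0.9, -1.7]
finger_gap: 0.039
grasp_force: 40.5
```

```bash
python3 - <<'E'
from cap import *
go(.619,-.135,.094); c=cams.capture("wrist"); save(c,"w4"); print(proj(c,[.619,-.135,.06]))
E
```

```text
t 18.38 pos [ 0.62  -0.132  0.183] xt [0.907 0.422] tilt -0.999998150277412 gap 0.039 j7 -1.1145090667862008 shift cm [-0.206  0.256  8.926]
[255.961 189.904]
```

View pics/w4.png

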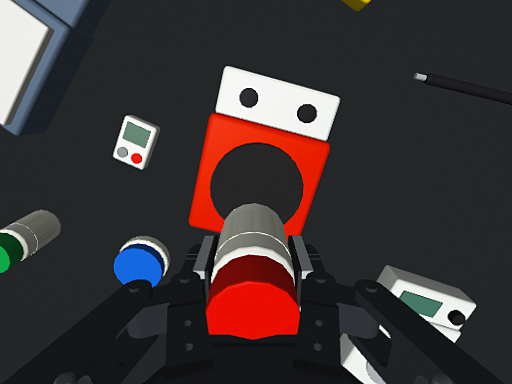

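The pad spans columns 210–303 with its centre at about (256,189), matching the prediction of (256,190). Next I'll lower the jar.

move_arm:
  plan: [-1,-0.2,0.2,2,0,0,0,-1,0,0,2,0,0,0,-1,0,0,2,0,0,0,-1,0,0,1.4,0,0,0,-1,0,0,0.7,0,0,0,-1,0,0,0.3,0,0,0,-1,0,0,0,0,0,0,-1,0,0,0,0,0,0]

```text
t: 19.42
eef_pos: [0.6204, -0.1363, 0.1007]
tcp_rot: [0.0, 0.977, 0.215, 0.001]
ft_force: [0.3, 0.3, -1.7]
finger_gap: 0.0391
grasp_force: 40.5
```

```bash
python3 - <<'E'
from cap import *
go(.619,-.135,.094)
E
```

```text
t 19.43 pos [ 0.62  -0.136  0.101] xt [0.907 0.42 ] tilt -0.9999984836548643 gap 0.0391 j7 -1.140402695455201 shift cm [-0.07  -0.173  0.666]
```

move_arm:
  plan: [-1,-0.1,-0.1,0.3,0,0,0,-1,0,0,0.2,0,0,0,-1,0,0,0.1,0,0,0,-1,0,0,0,0,0,0,-1,0,0,0,0,0,0]

```text
t: 20.05
eef_pos: [0.6182, -0.1357, 0.0947]
tcp_rot: [0.0, 0.977, 0.215, -0.0]
ft_force: [-3.3, 0.6, 4.2]
finger_gap: 0.0387
grasp_force: 41.1
```

Contact. I'll release and rise.

move_arm:
  plan: [-0.02,0,0,0,0,0,0,0.1,0,0,0,0,0,0,0.4,0,0,0,0,0,0,0.4,0,0,0,0,0,0,0.4,0,0,-1,0,0,0,0.4,0,0,-2,0,0,0,0.4,0,0,-2.5,0,0,0,0.4,0,0,-2.5,0,0,0,0.4,0,0,-1,0,0,0,0.4,0,0,0,0,0,0,0.4,0,0,0,0,0,0]

```text
t: 21.42
eef_pos: [0.6175, -0.1356, 0.1829]
tcp_rot: [-0.0, 0.977, 0.215, -0.001]
ft_force: [-1.2, 0.1, -0.4]
finger_gap: 0.0599
grasp_force: 0.0
```

```bash
python3 - <<'E'
from cap import *
go(.45,.078,.034)
E
```

```text
t 21.43 pos [ 0.618 -0.136  0.183] xt [0.907 0.42 ] tilt -0.99999850668711 gap 0.0599 j7 -1.1101189255090047 shift cm [ -6.201 -26.409  14.922]
```

move_arm:
  plan: [0.4,-0.3,-1.3,0,0,0,0,0.4,-0.62,-2.64,0,0,0,0,0.4,-0.62,-2.64,0,0,0,0,0.4,-0.62,-2.64,0,0,0,0,0.4,-0.62,-2.64,0,0,0,0,0.4,-0.62,-2.64,0,0,0,0,0.4,-0.62,-2.64,0,0,0,0,0.4,-0.62,-2.64,0,0,0,0,0.4,-0.62,-2.64,0,0,0,0,0.4,-0.62,-2.64,0,0,0,0,0.4,-0.3,-1.3,0,0,0,0,0.4,0,0,0,0,0,0,0.4,0,0,0,0,0,0]

```text
t: 23.05
eef_pos: [0.4519, 0.0767, 0.1837]
tcp_rot: [0.0, 0.977, 0.215, 0.0]
ft_force: [0.3, 0.4, 0.4]
finger_gap: 0.0597
grasp_force: 0.0
```

```bash
python3 - <<'E'
from cap import *
go(.45,.078,.034); c=cams.capture("wrist"); cap(c,(50,90,70),(80,255,255),.45,.078)
t=cams.capture("top"); cap(t,(0,140,90),(6,255,255),.619,-.135,.14); cv2.imwrite("pics/t4.png",cv2.resize(t["pixels"][100:220,200:350,::-1],None,fx=4,fy=4))
E
```

```text
t 23.05 pos [0.452 0.077 0.184] xt [0.908 0.419] tilt -0.9999999154313906 gap 0.0597 j7 -1.4576053950050407 shift cm [-0.119 -0.207 14.974]
cap (array([250.609, 194.287]), np.int32(1468), array([0.451, 0.079, 0.08 ]))
cap (array([305.331, 133.846]), np.int32(136), array([ 0.618, -0.136,  0.14 ]))
```

View pics/t4.png

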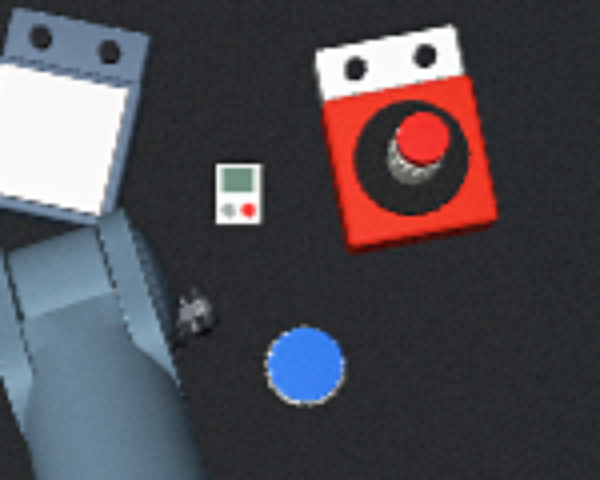

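The red jar stands upright in the middle of the pad: base at about (412,158) in the crop, pad centre at (412,157). Green is next.

move_arm:
  plan: [0.4,-0.1,-0.2,2,0,0,0,0.4,0,0,2,0,0,0,0.4,0,0,2,0,0,0,0.4,0,0,2,0,0,0,0.4,0,0,2,0,0,0,0.4,0,0,2,0,0,0,0.4,0,0,2,0,0,0,0.4,0,0,1,0,0,0,0.4,0,0,0,0,0,0,-1,0,0,0,0,0,0,-1,0,0,0,0,0,0,-1,0,0,0,0,0,0,-1,0,0,0,0,0,0,-1,0,0,0,0,0,0,-1,0,0,0,0,0,0]
  squeeze: 40

```text
t: 25.02
eef_pos: [0.4508, 0.0791, 0.0347]
tcp_rot: [0.0, 0.977, 0.215, 0.001]
ft_force: [-0.5, -1.0, 6.3]
finger_gap: 0.0388
grasp_force: 40.8
```

move_arm:
  plan: [-1,0,0,-1,0,0,0,-1,0,0,-2,0,0,0,-1,0,0,-2.5,0,0,0,-1,0,0,-2.5,0,0,0,-1,0,0,-2.5,0,0,0,-1,0,0,-2.5,0,0,0,-1,0,0,-2,0,0,0,-1,0,0,0,0,0,0,-1,0,0,0,0,0,0]

```text
t: 26.15
eef_pos: [0.4487, 0.0787, 0.1829]
tcp_rot: [-0.0, 0.977, 0.215, -0.001]
ft_force: [-0.1, -0.0, -1.6]
finger_gap: 0.0388
grasp_force: 40.5
```

```bash
python3 - <<'E'
from cap import *
go(.636,.146,.089)
E
```

```text
t 26.15 pos [0.449 0.079 0.183] xt [0.907 0.42 ] tilt -0.9999983739533984 gap 0.0388 j7 -1.4620979100132818 shift cm [19.844  1.774  9.353]
```

move_arm:
  plan: [-1,1,0.1,0,0,0,0,-1,2.5,0.2,0,0,0,0,-1,2.5,0.2,0,0,0,0,-1,2.5,0.2,0,0,0,0,-1,2.5,0.2,0,0,0,0,-1,2.5,0.2,0,0,0,0,-1,2.5,0.2,0,0,0,0,-1,2.5,0.3,0,0,0,0,-1,1.3,0.2,0,0,0,0,-1,0,0,0,0,0,0,-1,0,0,0,0,0,0]

```text
t: 27.52
eef_pos: [0.6359, 0.1455, 0.1832]
tcp_rot: [0.0, 0.977, 0.215, -0.001]
ft_force: [-0.7, -0.2, -0.3]
finger_gap: 0.0386
grasp_force: 40.5
```

```bash
python3 - <<'E'
from cap import *
go(.636,.146,.089); c=cams.capture("wrist"); save(c,"w5"); print(proj(c,[.636,.146,.055]))
E
```

```text
t 27.52 pos [0.636 0.146 0.183] xt [0.907 0.42 ] tilt -0.9999982980640225 gap 0.0386 j7 -1.6070354580677284 shift cm [ 0.041 -0.037  9.416]
[252.818 185.882]
```

View pics/w5.png

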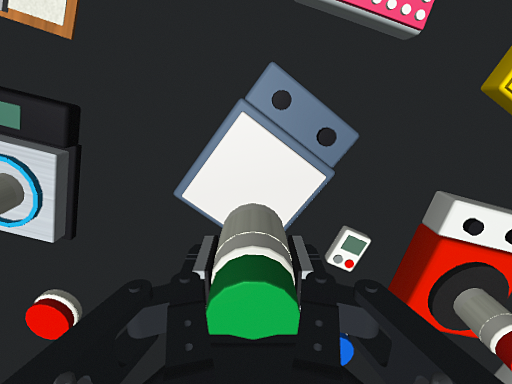

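The plate's corners at (180,193), (243,112) and (332,172) put its centre near (255,183), within 3 px (about 3 mm) of the prediction. Next I'll lower the jar.

move_arm:
  plan: [-1,0,0,2,0,0,0,-1,0,0,2,0,0,0,-1,0,0,2,0,0,0,-1,0,0,1.6,0,0,0,-1,0,0,0.8,0,0,0,-1,0,0,0.4,0,0,0,-1,0,0,0,0,0,0,-1,0,0,0,0,0,0]

```text
t: 28.58
eef_pos: [0.6376, 0.1461, 0.0967]
tcp_rot: [-0.0, 0.977, 0.215, 0.001]
ft_force: [0.4, 0.1, -0.9]
finger_gap: 0.039
grasp_force: 40.5
```

```bash
python3 - <<'E'
from cap import *
go(.636,.146,.089)
E
```

```text
t 28.57 pos [0.638 0.146 0.097] xt [0.907 0.42 ] tilt -0.9999985575020144 gap 0.039 j7 -1.6462747064708603 shift cm [-0.148 -0.06   0.768]
```

move_arm:
  plan: [-1,0,-0.1,0.3,0,0,0,-1,0,0,0.2,0,0,0,-1,0,0,0.15,0,0,0,-1,0,0,0,0,0,0,-1,0,0,0,0,0,0]

```text
t: 29.2
eef_pos: [0.6364, 0.1468, 0.0898]
tcp_rot: [0.0, 0.977, 0.215, -0.0]
ft_force: [-2.2, -0.8, 3.2]
finger_gap: 0.039
grasp_force: 40.8
```

move_arm:
  plan: [-0.02,0,0,0,0,0,0,0.1,0,0,0,0,0,0,0.4,0,0,0,0,0,0,0.4,0,0,0,0,0,0,0.4,0,0,-1,0,0,0,0.4,0,0,-2,0,0,0,0.4,0,0,-2.5,0,0,0,0.4,0,0,-2.5,0,0,0,0.4,0,0,-1.5,0,0,0,0.4,0,0,0,0,0,0,0.4,0,0,0,0,0,0]

```text
t: 30.58
eef_pos: [0.6359, 0.1464, 0.1835]
tcp_rot: [0.0, 0.977, 0.215, -0.001]
ft_force: [0.3, -0.4, -0.5]
finger_gap: 0.0599
grasp_force: 0.0
```

```bash
python3 - <<'E'
from cap import *
go(.35,-.296,.034)
E
```

```text
t 30.57 pos [0.636 0.146 0.184] xt [0.907 0.42 ] tilt -0.9999989806519524 gap 0.0599 j7 -1.608699287266895 shift cm [-44.512  28.132  15.013]
```

move_arm:
  plan: [0.4,-1,0.63,0,0,0,0,0.4,-2.5,1.58,0,0,0,0,0.4,-2.5,1.58,0,0,0,0,0.4,-2.5,1.58,0,0,0,0,0.4,-2.5,1.58,0,0,0,0,0.4,-2.5,1.58,0,0,0,0,0.4,-2.5,1.58,0,0,0,0,0.4,-2.5,1.58,0,0,0,0,0.4,-2.5,1.58,0,0,0,0,0.4,-2.5,1.58,0,0,0,0,0.4,-2.5,1.58,0,0,0,0,0.4,-2.5,1.58,0,0,0,0,0.4,-2.5,1.58,0,0,0,0,0.4,-2.5,1.58,0,0,0,0,0.4,-2.5,1.58,0,0,0,0,0.4,-2.5,1.58,0,0,0,0,0.4,-2.5,1.58,0,0,0,0,0.4,-2.5,1.58,0,0,0,0,0.4,-1,0.63,0,0,0,0,0.4,0,0,0,0,0,0]

```text
t: 33.08
eef_pos: [0.3501, -0.2956, 0.1838]
tcp_rot: [-0.0, 0.977, 0.214, -0.0]
ft_force: [0.7, 0.5, 0.9]
finger_gap: 0.0597
grasp_force: 0.0
```

```bash
python3 - <<'E'
from cap import *
go(.35,-.296,.034); c=cams.capture("wrist"); save(c,"w6"); cap(c,(22,120,90),(35,255,255),.35,-.296)
t=cams.capture("top"); cap(t,(50,90,70),(80,255,255),.636,.146,.135)
E
```

```text
t 33.08 pos [ 0.35  -0.296  0.184] xt [0.908 0.418] tilt -0.999999428853196 gap 0.0597 j7 -0.5516482489123177 shift cm [-0.017  0.048 14.983]
cap (array([253.428, 193.297]), np.int32(1461), array([ 0.351, -0.295,  0.08 ]))
cap (array([208.798, 128.718]), np.int32(124), array([0.635, 0.146, 0.135]))
```

View pics/w6.png

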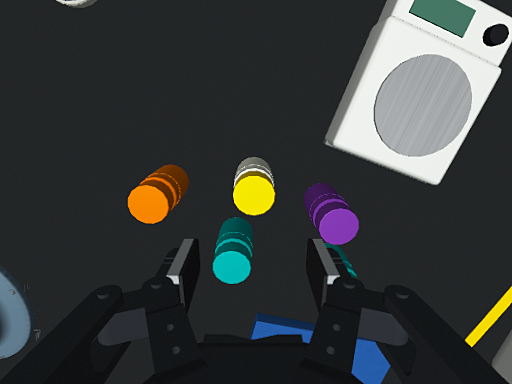

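The yellow jar is at (254,193). Purple (339,226), orange (148,202) and teal (232,265) stand clear of the finger paths. The green jar measures as centred on its plate. Now I'll grip yellow.

move_arm:
  plan: [0.4,0.1,0,2,0,0,0,0.4,0,0,2,0,0,0,0.4,0,0,2,0,0,0,0.4,0,0,2,0,0,0,0.4,0,0,2,0,0,0,0.4,0,0,2,0,0,0,0.4,0,0,1.8,0,0,0,0.4,0,0,1,0,0,0,0.4,0,0,0,0,0,0,-1,0,0,0,0,0,0,-1,0,0,0,0,0,0,-1,0,0,0,0,0,0,-1,0,0,0,0,0,0,-1,0,0,0,0,0,0,-1,0,0,0,0,0,0]
  squeeze: 40

```text
t: 35.05
eef_pos: [0.3528, -0.2956, 0.0371]
tcp_rot: [0.001, 0.977, 0.215, 0.001]
ft_force: [1.1, 0.9, 6.5]
finger_gap: 0.0387
grasp_force: 40.8
```

move_arm:
  plan: [-1,0,0,-1,0,0,0,-1,0,0,-2,0,0,0,-1,0,0,-2.5,0,0,0,-1,0,0,-2.5,0,0,0,-1,0,0,-2.5,0,0,0,-1,0,0,-2.5,0,0,0,-1,0,0,-2,0,0,0,-1,0,0,0,0,0,0,-1,0,0,0,0,0,0]

```text
t: 36.17
eef_pos: [0.3508, -0.2945, 0.1853]
tcp_rot: [-0.001, 0.977, 0.215, -0.001]
ft_force: [0.7, -0.1, -1.7]
finger_gap: 0.0388
grasp_force: 40.4
```

```bash
python3 - <<'E'
from cap import *
go(.484,-.406,.086)
E
```

```text
t 36.17 pos [ 0.351 -0.295  0.185] xt [0.907 0.42 ] tilt -0.9999979559045439 gap 0.0388 j7 -0.5532370508453494 shift cm [ 7.412 15.727  9.897]
```

move_arm:
  plan: [-1,0.5,1,0,0,0,0,-1,1,2.2,0,0,0,0,-1,1.1,2.3,0,0,0,0,-1,1.1,2.3,0,0,0,0,-1,1.1,2.3,0,0,0,0,-1,1.1,2.3,0,0,0,0,-1,1,2.2,0,0,0,0,-1,0.5,1.1,0,0,0,0,-1,0,0,0,0,0,0,-1,0,0,0,0,0,0]

```text
t: 37.42
eef_pos: [0.4842, -0.4057, 0.1857]
tcp_rot: [-0.001, 0.977, 0.215, -0.001]
ft_force: [0.3, 0.1, -0.6]
finger_gap: 0.0392
grasp_force: 40.4
```

```bash
python3 - <<'E'
from cap import *
go(.484,-.406,.087); c=cams.capture("wrist"); save(c,"w7"); print(proj(c,[.484,-.406,.05]))
E
```

```text
t 37.42 pos [ 0.484 -0.406  0.186] xt [0.907 0.42 ] tilt -0.9999982837251896 gap 0.0392 j7 -0.5755294706747143 shift cm [-0.021  0.03   9.866]
[253.57  184.307]
```

View pics/w7.png

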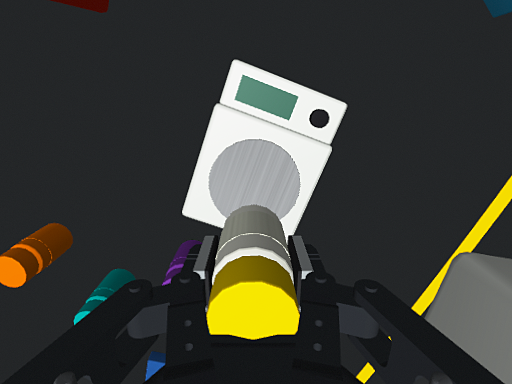

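The pan spans columns 208–300 with its centre at about (254,184), exactly as predicted. Next I'll lower the jar.

move_arm:
  plan: [-1,0,0,2,0,0,0,-1,0,0,2,0,0,0,-1,0,0,2,0,0,0,-1,0,0,1.8,0,0,0,-1,0,0,1,0,0,0,-1,0,0,0.5,0,0,0,-1,0,0,0,0,0,0,-1,0,0,0,0,0,0]

```text
t: 38.48
eef_pos: [0.4856, -0.4069, 0.0942]
tcp_rot: [0.001, 0.977, 0.215, 0.001]
ft_force: [-0.6, -0.0, -1.2]
finger_gap: 0.0386
grasp_force: 40.4
```

```bash
python3 - <<'E'
from cap import *
go(.484,-.406,.087)
E
```

```text
t 38.48 pos [ 0.486 -0.407  0.094] xt [0.907 0.42 ] tilt -0.9999984751034039 gap 0.0386 j7 -0.5967568351177989 shift cm [-0.107 -0.146  0.717]
```

move_arm:
  plan: [-1,-0.1,-0.1,0.3,0,0,0,-1,0,0,0.2,0,0,0,-1,0,0,0.1,0,0,0,-1,0,0,0,0,0,0,-1,0,0,0,0,0,0]

```text
t: 39.1
eef_pos: [0.4836, -0.4059, 0.0873]
tcp_rot: [-0.0, 0.977, 0.215, -0.0]
ft_force: [-1.3, 0.3, -0.3]
finger_gap: 0.0388
grasp_force: 40.5
```

move_arm:
  plan: [-1,0,0,0.1,0,0,0,-1,0,0,0,0,0,0,-1,0,0,0,0,0,0]

```text
t: 39.48
eef_pos: [0.4837, -0.4059, 0.0873]
tcp_rot: [0.0, 0.977, 0.215, -0.0]
ft_force: [-2.8, 2.3, 5.1]
finger_gap: 0.039
grasp_force: 41.0
```

Contact. I'll release, rise, and back away to the right so that the top camera can see everything.

move_arm:
  plan: [-0.02,0,0,0,0,0,0,0.1,0,0,0,0,0,0,0.4,0,0,0,0,0,0,0.4,0,0,0,0,0,0,0.4,0,0,-1,0,0,0,0.4,0,0,-2,0,0,0,0.4,0,0,-2.5,0,0,0,0.4,0,0,-2.5,0,0,0,0.4,0,0,-2.5,0,0,0,0.4,-1,2,0,0,0,0,0.4,-2,2,0,0,0,0,0.4,-2.5,2,0,0,0,0,0.4,-2.5,2,0,0,0,0,0.4,-2.5,2,0,0,0,0,0.4,-2.5,2,0,0,0,0,0.4,-2.5,2,0,0,0,0,0.4,-2,1,0,0,0,0,0.4,0,0,0,0,0,0,0.4,0,0,0,0,0,0]

```text
t: 41.85
eef_pos: [0.389, -0.6143, 0.191]
tcp_rot: [-0.001, 0.976, 0.216, 0.001]
ft_force: [1.2, -0.2, -0.1]
finger_gap: 0.0596
grasp_force: 0.0
```

```bash
python3 - <<'E'
from cap import *
t=cams.capture("top"); save(t,"t9")
for a in [((100,120,90),(125,255,255),.515,.384,.115),((22,120,90),(35,255,255),.484,-.406,.13),((50,90,70),(80,255,255),.636,.146,.135),((0,140,90),(6,255,255),.619,-.135,.14),((100,120,90),(125,255,255),.462,-.053,.03),((0,140,90),(6,255,255),.346,.31,.03)]: cap(t,*a)
a=cv2.imread("pics/t9.png")[100:290,100:440]; cv2.imwrite("pics/t9z.png",cv2.resize(a,None,fx=2.35,fy=2.35,interpolation=cv2.INTER_CUBIC))
E
```

```text
cap (array([129.542, 170.412]), np.int32(131), array([0.516, 0.383, 0.115]))
cap (array([398.243, 180.919]), np.int32(148), array([ 0.481, -0.405,  0.13 ]))
cap (array([208.798, 128.718]), np.int32(124), array([0.635, 0.146, 0.135]))
cap (array([305.428, 133.848]), np.int32(138), array([ 0.618, -0.136,  0.14 ]))
cap (array([275.978, 190.517]), np.int32(267), array([ 0.462, -0.053,  0.03 ]))
cap (array([160.119, 227.54 ]), np.int32(278), array([0.346, 0.31 , 0.03 ]))
```

View pics/t9z.png

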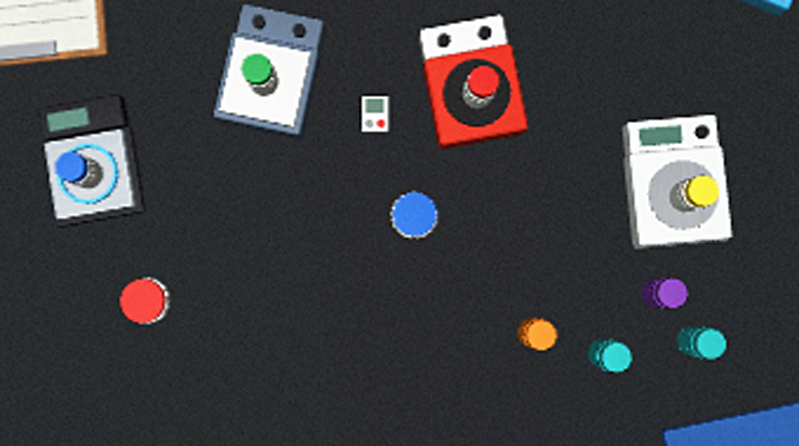

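All four tall jars stand upright and centred: blue (70,168), green (257,68), red (483,82) and yellow (702,190). The squat jars and look-alikes have not moved, so I'll hand the job in.

```bash
python3 -c "
from workcell import r
print(r.sign_off())"
```

```text
the job is handed in; nothing more can be done
None
```

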